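Open the room safe with its override key and hold it turned

TASK

The keypad of the little safe is dead: take the safe's own key, the long one with a bit on both sides, off the key rack and put it fully home in the keyhole on top of the safe. The lock is sticky, so ease the key in with small wiggles and never force it; then turn it a quarter turn clockwise (seen from above) and finish still gripping the key and holding it turned against the lock's spring, so that the lid stays released. Leave the other two keys hanging on their hooks and the drinking glass standing where it is.

Things in the scene. Friction and masses are not known exactly. Their poses are not given: they have to be found in the camera images.
- safe_key: Safe's key, steel, ~60 g, hung upright by its bow (origin 118.5 high), tip down; the longest key. Origin: centre of the bow's hole; z up the stem, y across bow and bits, x through the thickness. Bow: loop 32 wide (y) x 34 high x 8 thick, hole along x 16 wide, 18 high; grip its two flat sides (32 apart, along y) from above. Half a turn about z leaves the key the same.
- key_tip (a point): Tip of the safe's key, 70 below the key's origin on its stem axis; axes of the key. Going up from the tip: round stem of 6 diameter; two bits, one on each side, from 6 to 20 above the tip, together 19 wide (y) and 6 thick (x); stem; collar of 11 diameter from 48; bow from 53 to 87.
- rack: Key rack, fixed. Origin: on the table under the crossbar. Wooden base 90 (x) x 250 (y) x 18 high, brass posts 10 thick at y = +-115 (balls up to z 142), crossbar between them 8 thick, z 118 to 132. Three hooks at y = -72, 0 and +72 carry one key each, any key on any hook; the keys' x and y are along the rack's.
- middle_hook (a point): On the axis of the middle hook, where the key hangs (rack x = -32, height 125); axes of the rack. Each hook is a level 5 mm round bar pointing to the rack's -x; 14 mm out from this point it bends up to a tip 21 mm out, 8 mm above the axis. To free a key: lift it 7 to 10 mm, then draw it 35 mm or more towards -x.
- safe: Small grey steel safe, fixed, 240 (x) x 300 (y) x 90 high. Origin: middle of its underside. Along the -x edge a fixed strip 78 wide bears the lock and the keypad (y = +22 to +118, 6 mm proud). Behind it the lid, hinged at the +x edge, is lifted about 10 mm at its front edge by the quarter turn of the lock.
- keyhole (a point): Middle of the keyhole in the safe's level top face (height 90), on the upright lock axis; axes of the safe. Slot 22 long (y), 10 wide (x), bevelled 2.5 mm all round, in a fixed plate 5 thick; the turning cylinder below has a slot 22 x 9. Key fully home: its origin 42 above this point. It turns only with its bits below the plate (origin under 45 above), and is then captive.
- lock_floor (a point): Floor of the cylinder, 28 below the keyhole, where the key's tip stops. On the way two pairs of sticky pins, from either side (x), stand 2 mm in the bits' path, met with the tip about 15 and 19 below the top face; they stay where pushed. A straight push of 7 to 15 N stops on them; turning the key to and fro by 0.1 to 0.15 rad (all its play) between pushes of 5 to 10 N works it past.
- lock (a joint): Turn of the lock cylinder, rad: 0 at rest with its slot along the safe's y, growing clockwise seen from above to the stop at 1.57, a quarter turn. A spring turns it back with 0.05 Nm at rest, 0.17 Nm at the stop. The key has up to 0.17 rad of play in the slot, so the hand turns a little farther than the cylinder.
- flat_key: Another key on the rack: flat blade 9 wide and 3 thick, 64 long in all, bow 30 wide. Origin: centre of the hole in its bow. Leave it.
- small_key: The smallest key on the rack: round stem, one small bit on one side, 52 long in all, bow 26 wide. Origin: centre of the hole in its bow. Leave it.
- tumbler: Drinking glass, 72 across, 70 high, standing just behind the rack (on its +x side). Origin: middle of its underside. Leave it.

How it is judged:
By the outcome, as a careful person would: the job done as asked, in the order asked, and still so for the second after the job is handed in, while the arm keeps its last pose, push and grip.
It also fails if it takes over 51 s, if anything falls off the work surface, if the arm or the gripper's body presses on something with over 40 N, if the wrist force passes 120 N, or if a joint passes its speed limit or range.

ROBOT

A 6-joint arm with a two-finger parallel gripper is mounted at the origin on the work surface. World frame = base frame: x ahead of the robot, y to its left, z up, the work surface at z = 0. Lengths are in m, angles in rad, forces in N, time in s.
With the tool pointing down it reaches from about 0.3 to 0.875 m from the base axis. Payload 6.4 kg.
Tool frame: the origin (TCP) lies at the very end of the fingers, on their centre line; the grasp point (between the pads) lies 19 mm behind it; z points along the fingers, y is the line along which they close (so a half turn about z gives the same grasp; the last joint's range is limited). The gripper opens to 85 mm and grips with 20 to 120 N. Pads are 22 mm wide; open, the fingers measure 114 mm over their backs; the gripper's body (76 mm by 85 mm) begins 54 mm behind the grasp point. The pads swing forward as they close: fully open they stand 13 mm farther back than shut.
Start: joints at [1.085, 0.181, 1.607, -0, 1.354, -0.206], TCP at [0.159, 0.553, 0.231] pointing down, gripper open.
Joint ranges: [-2.99, 2.99], [-0.89, 2.07], [0.3, 2.58], [-1.14, 4.28], [0, 2.63], [-3.12, 3.12]. Speed limits (rad/s): [2.57, 2.57, 3.01, 3.14, 3.14, 3.14].

INTERFACE

Orientations are given as a unit quaternion [w, x, y, z].
In Python, from bench import * gives the robot as it stands. The module is installed in compiled form; this text tells all that it offers.
- The arm moves only by the tool arm_command, never from a script. Its arguments are lists of equal length, an entry for each row: "dp": the shift along the tool's x, y, z in units of 0.25 m (1.0 is 0.25 m), a list of three; "turn": the turn, a rotation vector about the tool's x, y, z in units of 30 degrees (1.0 is 30 degrees), a list of three; "jaw": the opening, from 0 (shut) to 1 (fully open). A call has 1 to 5 rows; each row is the pose to reach, as a shift and turn from the pose commanded when the call began, along the tool's axes at that moment; what a row does not reach only later rows make up. A row lasts 1/8 s, in which the tool goes at most 62.5 mm and 10.7 degrees, less where a joint would pass 70% of its speed; a pose out of reach is approached as far as the arm can. A call with a number of a shift or a turn outside -1 to 1 is refused whole. A call with a gripper value outside its range is refused whole. The fingers move at their own pace and stop on an object; the grip force is fixed at half the most. Time passes only in rows, so rows that repeat a pose let the fingers close. It gives the time, the measured TCP pose, the force, the opening and the grip force at its end, in the units of the state.
- get_obs(): the state, without advancing time (a new reading comes with each control period).
- camera(name): name is "scene" or "top" or "wrist"; returns the picture (400x640x3 uint8, blue, green, red); there is no depth.
- get_calibration(name): a dict with "camera_matrix" (3x3 intrinsics, pixels), "R" (3x3) and "t" (3): a world point X has camera coordinates R X + t; the wrist camera has in their place "mount" (4x4, takes a point from camera to tool coordinates, whose origin is the TCP and whose axes are the flange's). Camera axes: x right, y down, z forward; pixel columns grow to the right and rows downward; lengths in m; the calibration is good to about 2 mm. A picture is of the moment at which its call begins: read the wrist's pose just before it. get_calibration takes no time and is no camera call.
- hand_in(): hands the job in; it is judged then, once.
The state is a dict: "time_s": time; "q": joint angles; "dq": joint speeds; "joint_efforts": joint torques, N m; "eef_pos": TCP position; "eef_rot": TCP orientation; "wrist_force": force on the tool from outside, world axes, zero at the start; "torque": the same for the moment, N m; "opening": opening from 0.0 (shut) to 1.0 (fully open); "grasp_force": force on a finger pad.
Only numpy, scipy, OpenCV 4.12 (cv2) and the standard library are available. Lean on these libraries where they do the work, as an engineer would, in place of code of your own. Each camera call takes 0.05 s, during which the arm holds its last target. There are 200 camera calls.

## Working session

There is one attempt and no reset: what is moved stays moved. The work goes in short steps, Python scripts to look and compute and a tool call to move; the robot and the scene stay as the last step left them, time stands still between calls to the robot, and variables do not carry over. Pictures are saved under pics/ and viewed, at most 10 in all, crops included, and the job is handed in when it is done.

Besides the shell and the picture viewer there is one more tool, called by a JSON object that holds its "fn" and its "kwargs". arm_command: Moves the arm, as the interface text tells. Its arguments: {"type":"object","properties":{"dp":{"type":"array"},"turn":{"type":"array"},"jaw":{"type":"array"}},"required":["dp","turn","jaw"]}

```bash
mkdir -p pics
python3 - <<'E'
from bench import *
import cv2,json
o=get_obs();print({k:o[k] for k in('time_s','eef_pos','eef_rot','wrist_force','opening')})
for n in('scene','top'):
    cv2.imwrite(f'pics/{n}0.png',camera(n));c=get_calibration(n);print(n,c)
print(get_calibration('wrist'))
E
```

```text
{'time_s': 0.0, 'eef_pos': array([0.15851358, 0.55214932, 0.23036488]), 'eef_rot': array([-2.91933274e-04,  1.39433140e-01,  9.90231104e-01, -8.21903207e-04]), 'wrist_force': array([-0.32354975,  0.4494745 , -0.15232412]), 'opening': 0.9961313944644206}
scene {'camera_matrix': array([[416.02448923,   0.        , 321.25742345],
       [  0.        , 416.02448923, 197.3236027 ],
       [  0.        ,   0.        ,   1.        ]]), 'R': array([[-0.41277664,  0.91066567, -0.01742065],
       [ 0.64542066,  0.27894679, -0.71107022],
       [-0.64268781, -0.30475682, -0.70290516]]), 't': array([ 0.25765438, -0.30065451,  1.20826613])}
top {'camera_matrix': array([[401.72729916,   0.        , 324.69973026],
       [  0.        , 401.72729916, 199.38187781],
       [  0.        ,   0.        ,   1.        ]]), 'R': array([[-0.02321515, -0.99920542, -0.03239737],
       [-0.99231511,  0.02697052, -0.12076141],
       [ 0.12153923,  0.0293449 , -0.99215276]]), 't': array([0.02851258, 0.59609523, 0.87329052])}
{'camera_matrix': array([[322.77932028,   0.        , 320.86904812],
       [  0.        , 322.77932028, 208.6111284 ],
       [  0.        ,   0.        ,   1.        ]]), 'mount': array([[ 4.07477902e-05, -9.57857586e-01, -2.87243526e-01,
         7.26849128e-02],
       [ 9.99999590e-01, -2.20876795e-04,  8.78405479e-04,
        -1.36860526e-04],
       [-9.04832781e-04, -2.87243444e-01,  9.57857184e-01,
        -1.41940619e-01],
       [ 0.00000000e+00,  0.00000000e+00,  0.00000000e+00,
         1.00000000e+00]])}
```

View pics/scene0.png

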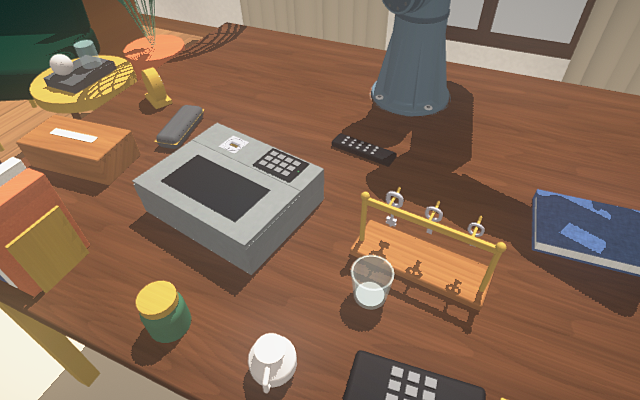

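View pics/top0.png

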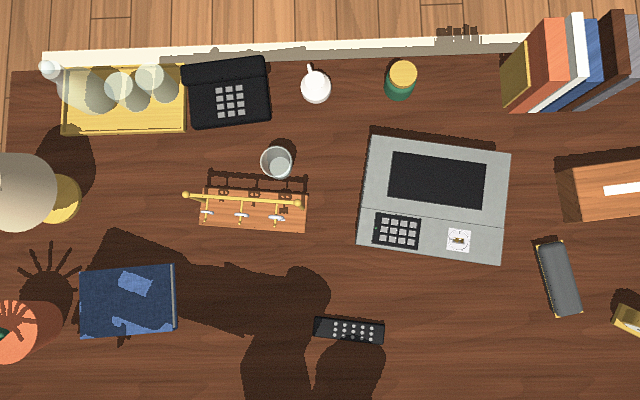

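The scene view shows the safe with its keyhole plate near (235,144). The rack runs from ball (365,196) to ball (501,246). The key on the hook nearest the safe, about (393,205), shows bits and looks longest. In the top view the keys are at (207,212), (241,213) and (275,216), and the keyhole is near (459,240).

```bash
cat > h.py <<'E'
from bench import *
import numpy as np,cv2
from scipy.spatial.transform import Rotation as Ro
def cam(n,pose=None):
    c=get_calibration(n);K=c['camera_matrix']
    if n!='wrist': return K,c['R'],c['t']
    o=pose or get_obs();q=o['eef_rot'];M=np.eye(4);M[:3,:3]=Ro.from_quat([*q[1:],q[0]]).as_matrix();M[:3,3]=o['eef_pos']
    W=np.linalg.inv(M@c['mount']);return K,W[:3,:3],W[:3,3]
def ray(C,uv):
    K,R,t=C;d=R.T@np.linalg.inv(K)@[uv[0],uv[1],1];return -R.T@t,d
def plane(C,uv,z):
    o,d=ray(C,uv);return o+d*(z-o[2])/d[2]
def tri(*l):
    A=0;b=0
    for C,uv in l:
        o,d=ray(C,uv);d=d/np.linalg.norm(d);P=np.eye(3)-np.outer(d,d);A=A+P;b=b+P@o
    X=np.linalg.solve(A,b);return X,[np.round(proj(C,X)-uv,1) for C,uv in l]
def proj(C,X):
    K,R,t=C;p=K@(R@np.asarray(X)+t);return p[:2]/p[2]
E
python3 - <<'E'
from h import *
S=cam('scene');T=cam('top');np.set_printoptions(precision=4,suppress=True)
print('keyhole',tri((T,(459,240)),(S,(235,144))),plane(T,(459,240),.09),plane(S,(235,144),.09))
for a,b in(((300,204),(365,196)),((186,195),(501,246))):print('ball',tri((T,a),(S,b)))
print('safe', [plane(T,p,.09) for p in((372,135),(512,153),(501,265),(356,244))])
a=cv2.imread('pics/top0.png')[155:245,175:320];b=cv2.imread('pics/scene0.png')[175:305,345:515]
c=cv2.imread('pics/top0.png')[220:260,430:490]
f=lambda i,s:cv2.resize(i,None,fx=s,fy=s,interpolation=cv2.INTER_CUBIC)
im=np.zeros((600,800,3),np.uint8)
for i,s,x,y in((b,3,0,0),(a,2,510,0),(c,4,510,200)):
    g=f(i,s);im[y:y+g.shape[0],x:x+g.shape[1]]=g
cv2.imwrite('pics/c1.png',im)
E
```

```text
keyhole (array([ 0.4965, -0.2648,  0.088 ]), [array([-0.7,  0.4]), array([-0.8, -0.1])]) [ 0.4973 -0.2659  0.09  ] [ 0.4983 -0.2613  0.09  ]
ball (array([0.5767, 0.063 , 0.1286]), [array([-0.8,  0.3]), array([-1., -0.])])
ball (array([0.6014, 0.2946, 0.1337]), [array([-0.1,  0. ]), array([-0.2,  0. ])])
safe [array([ 0.7277, -0.0938,  0.09  ]), array([ 0.6787, -0.3891,  0.09  ]), array([ 0.444 , -0.3482,  0.09  ]), array([ 0.4941, -0.0516,  0.09  ])]
```

View pics/c1.png

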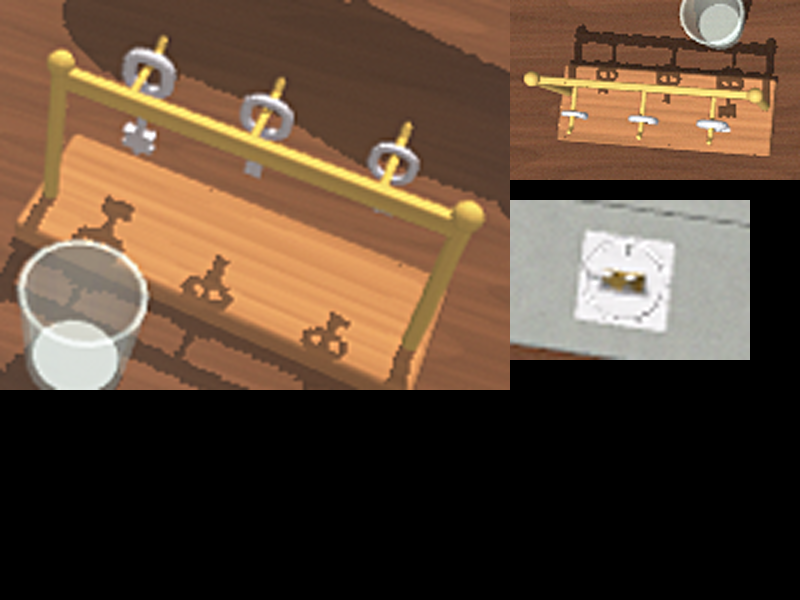

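The safe key hangs on the hook nearest the safe (rack -y). Both of its bits are visible. The rack is yawed about -0.106 rad and the safe about -0.166 rad. I'll move over the key next.

{"fn": "arm_command", "kwargs": {"dp": [[-0.2,-0.13,0],[-0.4,-0.26,0],[-0.6,-0.38,0],[-0.8,-0.51,0],[-1,-0.64,0]], "turn": [[0,0,-0.07],[0,0,-0.14],[0,0,-0.2],[0,0,-0.27],[0,0,-0.333]], "jaw": [1,1,1,1,0.7]}}

```text
time_s: 0.72
eef_pos: [0.3557, 0.3282, 0.2311]
eef_rot: [-0.0, 0.052, 0.999, -0.0]
wrist_force: [-0.4, 0.0, 0.3]
opening: 0.815
grasp_force: 0.0
```

```bash
cat >> h.py <<'E'
def to_tool(X):
    o=get_obs();q=o['eef_rot'];return Ro.from_quat([*q[1:],q[0]]).inv().apply(np.asarray(X)-o['eef_pos'])/.25
def yaw():
    q=get_obs()['eef_rot'];y=Ro.from_quat([*q[1:],q[0]]).as_matrix()[:,1];return -np.arctan2(y[0],y[1])
E
python3 -c "
from h import *
o=get_obs();print(o['time_s'],o['eef_pos'],yaw(),o['opening'],to_tool([.55,.111,.235]))"
```

```text
0.725 [0.35567584 0.32820675 0.23112924] -0.10407974544329052 0.8149151592473632 [-0.86335401 -0.78337104 -0.01548495]
```

{"fn": "arm_command", "kwargs": {"dp": [[-0.18,-0.16,0],[-0.36,-0.32,0],[-0.54,-0.48,0],[-0.71,-0.64,-0.01],[-0.863,-0.783,-0.015]], "turn": [[0,0,0],[0,0,0],[0,0,0],[0,0,0],[0,0,0]], "jaw": [0.8,0.8,0.8,0.8,0.8]}}

```text
time_s: 1.35
eef_pos: [0.5498, 0.1106, 0.2348]
eef_rot: [-0.0, 0.053, 0.999, 0.0]
wrist_force: [-0.3, 0.7, -0.1]
opening: 0.798
grasp_force: 0.0
```

{"fn": "arm_command", "kwargs": {"dp": [[0,0,0],[0,0,0]], "turn": [[0,0,0],[0,0,0]], "jaw": [0.8,0.8]}}

```text
time_s: 1.6
eef_pos: [0.5481, 0.1127, 0.2344]
eef_rot: [-0.001, 0.053, 0.999, 0.0]
wrist_force: [-0.9, -0.1, -0.0]
opening: 0.797
grasp_force: 0.0
```

```bash
python3 -c "
from h import *
o=get_obs();print(o['time_s'],o['eef_pos'],yaw());cv2.imwrite('pics/w1.png',camera('wrist'))
np.save('w1.npy',np.r_[o['eef_pos'],o['eef_rot']])"
```

```text
1.6 [0.54811547 0.11265624 0.23435325] -0.1059972900484182
```

View pics/w1.png

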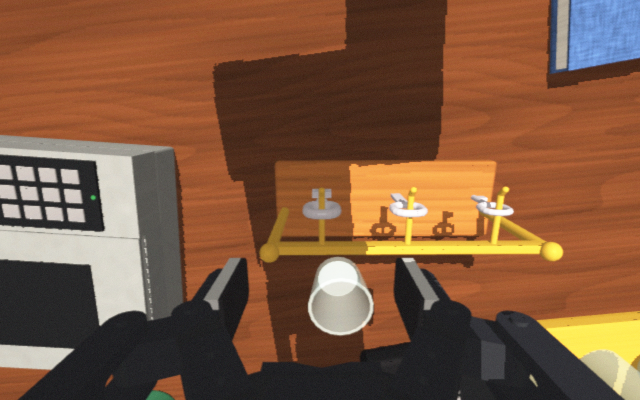

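The wrist view shows the safe key's bow at about (322,209), spanning columns 303–341, with its bits at (322,192). The rack balls are at (270,253) and (551,251). The fingers are centred on column 321, so the tool is well lined up.

Run:
```python
from h import *
np.set_printoptions(precision=4,suppress=True)
p=np.load('w1.npy');W=cam('wrist',dict(eef_pos=p[:3],eef_rot=p[3:]));S=cam('scene');T=cam('top')
im=cv2.imread('pics/w1.png');h=cv2.cvtColor(im,cv2.COLOR_BGR2HSV)
m=((h[...,1]<60)&(h[...,2]>110)).astype(np.uint8);m[:180]=0;m[225:]=0;m[:,:290]=0;m[:,360:]=0
n,l,s,c=cv2.connectedComponentsWithStats(m);print(s[1:][s[1:,4]>10],c[1:][s[1:,4]>10])
b1,b2=plane(W,(270,253),.136),plane(W,(551,251),.136);print(b1,b2,-np.arctan2((b2-b1)[0],(b2-b1)[1]))
for z in(.1185,.1355):print(plane(W,(322,209),z))
t=plane(W,(322,209),.1185);print('proj scene/top',proj(S,t),proj(T,t))
print('tri bow',tri((W,(322,209)),(S,(394,200)),(T,(275,216))))
```

```text
[[303 189  38  30 593]
 [325 189   6   9  54]] [[320.8078 208.4199]
 [327.5    193.    ]]
[0.5803 0.0678 0.136 ] [0.6027 0.2942 0.136 ] -0.09867787359934138
[0.553  0.1131 0.1185]
[0.5479 0.1136 0.1355]
proj scene/top [395.0378 199.3234] [275.4913 216.9469]
tri bow (array([0.5543, 0.113 , 0.1176]), [array([0. , 1.2]), array([0.7, 0.1]), array([0.6, 0.4])])
```

{"fn": "arm_command", "kwargs": {"dp": [[-0.018,0,0.1],[-0.018,0,0.2],[-0.018,0,0.26],[-0.018,0,0.26],[-0.018,0,0.26]], "turn": [[0,0,0],[0,0,0],[0,0,0],[0,0,0],[0,0,0]], "jaw": [0.6,0.6,0.6,0.6,0.6]}}

```text
time_s: 2.28
eef_pos: [0.5538, 0.1124, 0.1711]
eef_rot: [0.001, 0.052, 0.999, 0.0]
wrist_force: [-0.3, -0.5, -0.0]
opening: 0.598
grasp_force: 0.0
```

```bash
python3 -c "
from h import *
o=get_obs();print(o['time_s'],o['eef_pos'],yaw(),o['opening'],to_tool([.5527,.1128,.099]));cv2.imwrite('pics/w2.png',camera('wrist'))
np.save('w2.npy',np.r_[o['eef_pos'],o['eef_rot']])
o=get_obs();print(o['eef_pos'])"
```

```text
2.275 [0.55377392 0.11240256 0.17109002] -0.10477343548626197 0.597684559564083 [0.00488282 0.00108738 0.28835306]
[0.55397827 0.11225256 0.17129745]
```

View pics/w2.png

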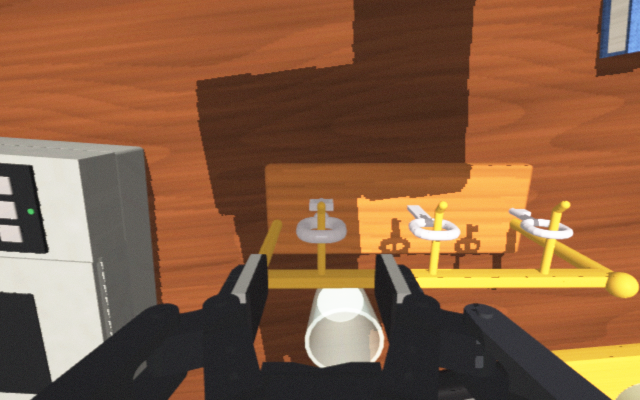

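The bow is now at (321,230), midway between the fingers (columns 267 and 376). I'll check the position, then descend.

Run:
```python
from h import *
p=np.load('w2.npy');W=cam('wrist',dict(eef_pos=p[:3],eef_rot=p[3:]))
im=cv2.imread('pics/w2.png');h=cv2.cvtColor(im,cv2.COLOR_BGR2HSV)
m=((h[...,1]<60)&(h[...,2]>110)).astype(np.uint8);m[:190]=0;m[250:]=0;m[:,:285]=0;m[:,360:]=0
n,l,s,c=cv2.connectedComponentsWithStats(m);print(s[1:][s[1:,4]>10])
print(plane(W,(321.5,230),.1185),plane(W,(321.5,230),.125))
```

```text
[[309 198  24  13 203]
 [296 213  50  30 996]]
[0.55388303 0.1127744  0.1185    ] [0.55145362 0.11300997 0.125     ]
```

{"fn": "arm_command", "kwargs": {"dp": [[0.003,0,0.08],[0.003,0,0.16],[0.003,0,0.24],[0.003,0,0.288],[0.003,0,0.288]], "turn": [[0,0,0],[0,0,0],[0,0,0],[0,0,0],[0,0,0]], "jaw": [0.6,0.6,0.6,0.6,0.6]}}

```text
time_s: 2.95
eef_pos: [0.5523, 0.1121, 0.0978]
eef_rot: [-0.0, 0.053, 0.999, -0.0]
wrist_force: [-0.8, -0.0, 0.3]
opening: 0.602
grasp_force: 0.0
```

{"fn": "arm_command", "kwargs": {"dp": [[0,0,0],[0,0,0],[0,0,0],[0,0,0],[0,0,0]], "turn": [[0,0,0],[0,0,0],[0,0,0],[0,0,0],[0,0,0]], "jaw": [0.5,0.4,0.3,0.3,0.3]}}

```text
time_s: 3.58
eef_pos: [0.5532, 0.112, 0.099]
eef_rot: [0.001, 0.053, 0.999, -0.0]
wrist_force: [-1.2, -0.8, 6.6]
opening: 0.361
grasp_force: 59.0
```

{"fn": "arm_command", "kwargs": {"dp": [[0,0,-0.017],[0,0,-0.034],[0,0,-0.034],[0,0,-0.034]], "turn": [[0,0,0],[0,0,0],[0,0,0],[0,0,0]], "jaw": [0.2,0.2,0.2,0.2]}}

```text
time_s: 4.08
eef_pos: [0.5524, 0.1121, 0.1064]
eef_rot: [-0.0, 0.053, 0.999, -0.0]
wrist_force: [0.2, 0.1, -0.3]
opening: 0.363
grasp_force: 59.3
```

{"fn": "arm_command", "kwargs": {"dp": [[0.04,0,0],[0.08,0,0],[0.12,0,0],[0.16,0,0],[0.2,0,0]], "turn": [[0,0,0],[0,0,0],[0,0,0],[0,0,0],[0,0,0]], "jaw": [0.2,0.2,0.2,0.2,0.2]}}

```text
time_s: 4.7
eef_pos: [0.5021, 0.1174, 0.1066]
eef_rot: [0.0, 0.053, 0.999, 0.0]
wrist_force: [1.1, -0.0, -0.4]
opening: 0.362
grasp_force: 59.3
```

{"fn": "arm_command", "kwargs": {"dp": [[0,0,-0.12],[0,0,-0.24],[0,0,-0.36],[0,0,-0.36]], "turn": [[0,0,0],[0,0,0],[0,0,0],[0,0,0]], "jaw": [0.2,0.2,0.2,0.2]}}

```text
time_s: 5.2
eef_pos: [0.5044, 0.1174, 0.1991]
eef_rot: [0.003, 0.053, 0.999, 0.0]
wrist_force: [0.5, 0.7, -1.6]
opening: 0.362
grasp_force: 59.3
```

Run:
```python
from h import *
o=get_obs();print(o['time_s'],o['eef_pos'],yaw(),o['wrist_force'],o['opening'])
cv2.imwrite('pics/w3.png',camera('wrist'));s=camera('scene');t=camera('top')
np.save('w3.npy',np.r_[o['eef_pos'],o['eef_rot']]);cv2.imwrite('pics/s3.png',s);cv2.imwrite('pics/t3.png',t)
im=cv2.resize(cv2.imread('pics/w3.png'),(480,300));a=cv2.resize(s[120:260,330:520],None,fx=2,fy=2)
b=cv2.resize(t[215:265,430:490],None,fx=5,fy=5);o=np.zeros((600,800,3),np.uint8)
o[:300,:480]=im;o[300:580,:380]=a;o[300:550,400:700]=b
cv2.imwrite('pics/c3.png',o)
```

```text
5.2 [0.50435451 0.1174071  0.19911227] -0.10531349617815085 [ 0.52352663  0.72754536 -1.60762928] 0.36168395814232235
```

View pics/c3.png

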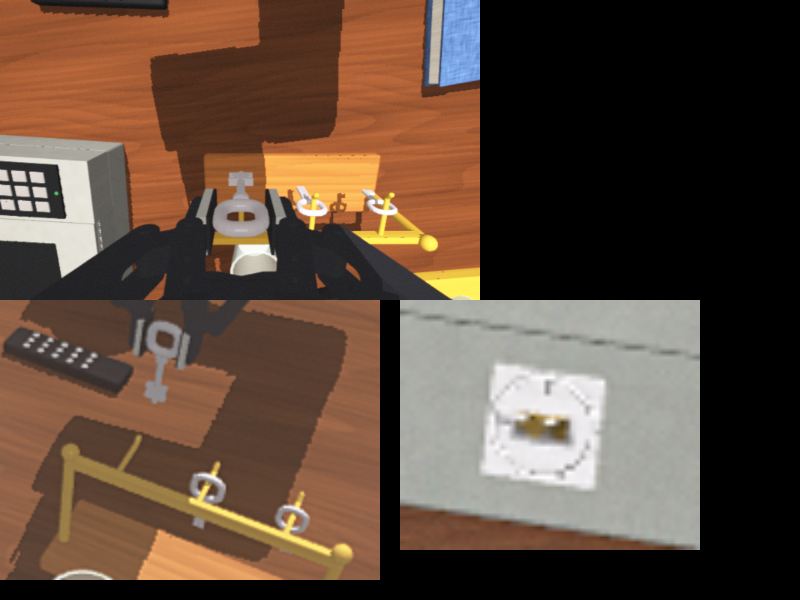

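The key is gripped upright and clear of the rack, and the other two keys still hang on their hooks. The bow's hole is at about (320,289) in the full wrist picture. I'll carry it over the keyhole.

Run:
```python
from h import *
print(to_tool([.497,-.264,.199]))
p=np.load('w3.npy');o=dict(eef_pos=p[:3],eef_rot=p[3:]);W=cam('wrist',o)
R=Ro.from_quat([*p[4:],p[3]])
for d in(.0,.005,-.005):
  k=p[:3]+R.apply([d,0,-.019]);t=p[:3]+R.apply([d,0,.051]);print(d,proj(W,k),proj(W,t))
```

```text
[-0.14130583 -1.51893727 -0.01489635]
0.0 [321.07419636 288.49271832] [320.92020026 230.88818073]
0.005 [321.07684627 278.06358057] [320.92089704 223.47707935]
-0.005 [321.07160081 298.70790669] [320.91951315 238.19645841]
```

{"fn": "arm_command", "kwargs": {"dp": [[0.01,-0.2,0],[0.02,-0.4,0],[0.03,-0.6,0],[0.04,-0.8,0],[0.06,-1,0]], "turn": [[0,0,0],[0,0,0],[0,0,0],[0,0,0],[0,0,0]], "jaw": [0.2,0.2,0.2,0.2,0.2]}}

```text
time_s: 5.98
eef_pos: [0.4603, -0.1307, 0.1949]
eef_rot: [-0.001, 0.053, 0.999, 0.001]
wrist_force: [1.4, -0.3, -1.5]
opening: 0.365
grasp_force: 59.6
```

```bash
python3 -c "
from h import *
print(get_obs()['eef_pos'],yaw(),to_tool([.497,-.264,.199]))"
```

```text
[ 0.46031505 -0.13073613  0.19491708] -0.10539036199015953 [-0.20196176 -0.51464334 -0.01735314]
```

{"fn": "arm_command", "kwargs": {"dp": [[-0.05,-0.13,0],[-0.1,-0.26,0],[-0.15,-0.39,0],[-0.202,-0.515,0],[-0.202,-0.515,0]], "turn": [[0,0,0.03],[0,0,0.06],[0,0,0.09],[0,0,0.117],[0,0,0.117]], "jaw": [0.2,0.2,0.2,0.2,0.2]}}

```text
time_s: 6.6
eef_pos: [0.4977, -0.2645, 0.1946]
eef_rot: [-0.001, 0.084, 0.996, 0.001]
wrist_force: [-0.8, 0.5, 0.4]
opening: 0.363
grasp_force: 59.7
```

{"fn": "arm_command", "kwargs": {"dp": [[0,0,0],[0,0,0],[0,0,0]], "turn": [[0,0,0],[0,0,0],[0,0,0]], "jaw": [0.2,0.2,0.2]}}

```text
time_s: 6.98
eef_pos: [0.4982, -0.2622, 0.1965]
eef_rot: [-0.0, 0.083, 0.997, 0.0]
wrist_force: [-0.1, -0.4, -0.9]
opening: 0.366
grasp_force: 59.6
```

Run:
```python
from h import *
o=get_obs();print(o['time_s'],o['eef_pos'],yaw(),o['wrist_force'])
im=camera('wrist');cv2.imwrite('pics/w4.png',im);np.save('w4.npy',np.r_[o['eef_pos'],o['eef_rot']])
s=camera('scene');cv2.imwrite('pics/s4.png',s);t=camera('top');cv2.imwrite('pics/t4.png',t)
print(get_obs()['eef_pos'])
c=im[130:330,220:420];cv2.imwrite('pics/c4.png',cv2.resize(c,(600,600),interpolation=cv2.INTER_CUBIC))
```

```text
6.975 [ 0.49822478 -0.26218913  0.19652322] -0.16566072799157114 [-0.07797479 -0.39687585 -0.86312551]
[ 0.49833328 -0.26262862  0.19672437]
```

View pics/c4.png

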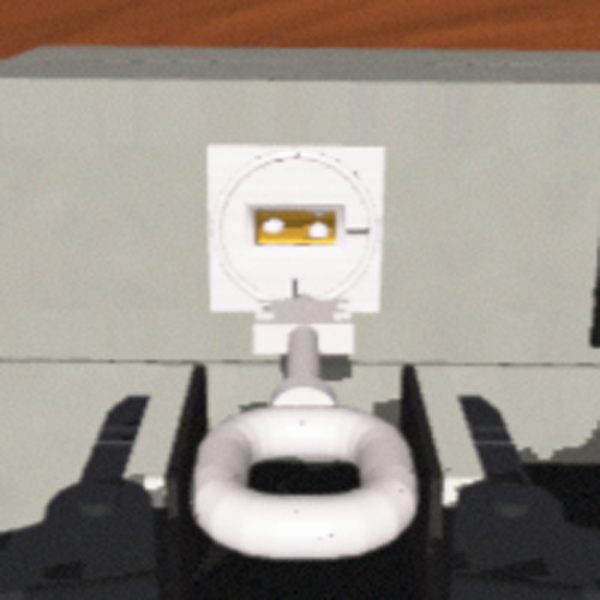

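The slot is centred at about (319,205) in the full picture and the plate is square to the image, so the yaw matches. The key's bow is centred at (321,290).

Run:
```python
from h import *
np.set_printoptions(precision=4,suppress=True)
p=np.load('w4.npy');W=cam('wrist',dict(eef_pos=p[:3],eef_rot=p[3:]));S=cam('scene');T=cam('top')
im=cv2.imread('pics/w4.png');R=Ro.from_quat([*p[4:],p[3]])
h=cv2.cvtColor(im,cv2.COLOR_BGR2HSV);m=((h[...,1]>140)&(h[...,0]>15)&(h[...,0]<35)).astype(np.uint8)
m[:190]=0;m[220:]=0;m[:,:290]=0;m[:,350:]=0;x,y,w,hh=cv2.boundingRect(m);print('brass',x,y,w,hh)
for uv in((318.8,205.2),):
    X=plane(W,uv,.09);print(X,'tool mm',1e3*R.inv().apply(X-p[:3]))
print('zdown tool axis',R.apply([0,0,1]))
print('tri',tri((T,(459,240)),(S,(235,144)),(W,(318.8,205.2))))
X0=p[:3]
for d in(-.003,0,.003):
  for z in(.051,.045,.031):print(d,z,proj(W,p[:3]+R.apply([d,0,z])))
print('bitcorner',[proj(W,p[:3]+R.apply([.003,s*.0095,.031])) for s in(-1,1)])
```

```text
brass 306 201 25 10
[ 0.4969 -0.2636  0.09  ] tool mm [  1.0198  -1.6187 106.5232]
zdown tool axis [-0.0001  0.0001 -1.    ]
tri (array([ 0.497 , -0.2642,  0.0888]), [array([-1. ,  0.2]), array([-0.7, -0.2]), array([-0.7, -0.2])])
-0.003 0.051 [320.8806 235.2878]
-0.003 0.045 [320.889  238.8224]
-0.003 0.031 [320.9105 247.913 ]
0 0.051 [320.8808 230.8904]
0 0.045 [320.8893 234.3139]
0 0.031 [320.9109 243.1224]
0.003 0.051 [320.8811 226.4561]
0.003 0.045 [320.8895 229.7664]
0.003 0.031 [320.9113 238.2874]
bitcorner [array([304.3959, 238.2919]), array([337.4255, 238.2828])]
```

The key sits in the hand exactly as assumed: the bits' predicted pixels match the picture. I'll correct sideways and come down to about 10 mm above the slot.

{"fn": "arm_command", "kwargs": {"dp": [[0.004,-0.0065,0.06],[0.004,-0.0065,0.12],[0.004,-0.0065,0.18],[0.004,-0.0065,0.18],[0.004,-0.0065,0.18]], "turn": [[0,0,0],[0,0,0],[0,0,0],[0,0,0],[0,0,0]], "jaw": [0.2,0.2,0.2,0.2,0.2]}}

```text
time_s: 7.75
eef_pos: [0.4971, -0.2646, 0.1516]
eef_rot: [0.0, 0.083, 0.997, -0.0]
wrist_force: [-0.4, 1.4, -0.5]
opening: 0.364
grasp_force: 59.6
```

Run:
```python
from h import *
o=get_obs();print(o['time_s'],o['eef_pos'],yaw(),o['wrist_force'])
im=camera('wrist');cv2.imwrite('pics/w5.png',im);np.save('w5.npy',np.r_[o['eef_pos'],o['eef_rot']])
c=im[170:320,245:395];cv2.imwrite('pics/c5.png',cv2.resize(c,(600,600),interpolation=cv2.INTER_CUBIC))
p=np.load('w5.npy');W=cam('wrist');R=Ro.from_quat([*p[4:],p[3]])
h=.09-p[2]
for n,a,b in(('bevel',.0075,.0135),('slot',.005,.011)):
  print(n,[np.round((proj(W,p[:3]+R.apply([i*a,j*b,-h]))-[245,170])*4) for i,j in((1,-1),(1,1),(-1,1),(-1,-1))])
```

```text
7.75 [ 0.49714011 -0.26462261  0.15155775] -0.16673273860862045 [-0.36035212  1.43034955 -0.51776526]
bevel [array([223., 176.]), array([386., 176.]), array([384., 261.]), array([224., 261.])]
slot [array([238., 190.]), array([370., 190.]), array([370., 247.]), array([239., 247.])]
```

View pics/c5.png

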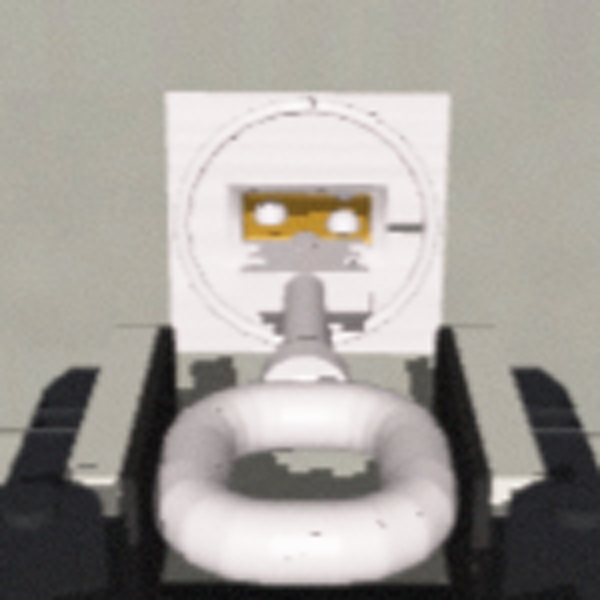

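The slot outline spans columns 227–388 with its top edge at row 185 in the crop. It is about 0.5 mm toward +y and 1 mm toward -x (tool axes) from straight under the tip. I'll correct that and enter gently.

{"fn": "arm_command", "kwargs": {"dp": [[-0.0036,0.002,0.014],[-0.0036,0.002,0.028],[-0.0036,0.002,0.042],[-0.0036,0.002,0.056],[-0.0036,0.002,0.056]], "turn": [[0,0,0],[0,0,0],[0,0,0],[0,0,0],[0,0,0]], "jaw": [0.2,0.2,0.2,0.2,0.2]}}

```text
time_s: 8.43
eef_pos: [0.4977, -0.264, 0.1371]
eef_rot: [-0.0, 0.083, 0.997, 0.0]
wrist_force: [0.1, -0.1, -0.6]
opening: 0.362
grasp_force: 59.6
```

{"fn": "arm_command", "kwargs": {"dp": [[0,0,0.008],[0,0,0.016],[0,0,0.024],[0,0,0.024]], "turn": [[0,0,0],[0,0,0],[0,0,0],[0,0,0]], "jaw": [0.2,0.2,0.2,0.2]}}

```text
time_s: 8.93
eef_pos: [0.4979, -0.264, 0.1313]
eef_rot: [-0.0, 0.083, 0.997, 0.0]
wrist_force: [0.7, 0.7, -0.7]
opening: 0.365
grasp_force: 59.6
```

{"fn": "arm_command", "kwargs": {"dp": [[0,0,0.006],[0,0,0.012],[0,0,0.012]], "turn": [[0,0,0],[0,0,0],[0,0,0]], "jaw": [0.2,0.2,0.2]}}

```text
time_s: 9.3
eef_pos: [0.4979, -0.2641, 0.1284]
eef_rot: [-0.0, 0.083, 0.997, 0.0]
wrist_force: [0.4, -0.7, -0.3]
opening: 0.367
grasp_force: 59.6
```

{"fn": "arm_command", "kwargs": {"dp": [[0,0,0.003],[0,0,0.006],[0,0,0.009],[0,0,0.009]], "turn": [[0,0,0],[0,0,0],[0,0,0],[0,0,0]], "jaw": [0.2,0.2,0.2,0.2]}}

```text
time_s: 9.8
eef_pos: [0.498, -0.2641, 0.1262]
eef_rot: [-0.0, 0.083, 0.997, 0.0]
wrist_force: [0.4, 0.1, -0.5]
opening: 0.364
grasp_force: 59.6
```

{"fn": "arm_command", "kwargs": {"dp": [[0,0,0.002],[0,0,0.004],[0,0,0.004]], "turn": [[0,0,0],[0,0,0],[0,0,0]], "jaw": [0.2,0.2,0.2]}}

```text
time_s: 10.18
eef_pos: [0.498, -0.2642, 0.1254]
eef_rot: [0.0, 0.083, 0.997, -0.0]
wrist_force: [0.2, 0.5, 0.0]
opening: 0.363
grasp_force: 59.6
```

{"fn": "arm_command", "kwargs": {"dp": [[0,0,0.002],[0,0,0.004],[0,0,0.004]], "turn": [[0,0,0],[0,0,0],[0,0,0]], "jaw": [0.2,0.2,0.2]}}

```text
time_s: 10.55
eef_pos: [0.4983, -0.2643, 0.1247]
eef_rot: [0.0, 0.083, 0.997, -0.0]
wrist_force: [-0.2, 0.5, 4.1]
opening: 0.362
grasp_force: 60.0
```

{"fn": "arm_command", "kwargs": {"dp": [[0,0,0.001],[0,0,0.001],[0,0,0.001],[0,0,0.001],[0,0,0.002]], "turn": [[0,0,0.23],[0,0,0],[0,0,-0.23],[0,0,0],[0,0,0]], "jaw": [0.2,0.2,0.2,0.2,0.2]}}

```text
time_s: 11.18
eef_pos: [0.4983, -0.2646, 0.1244]
eef_rot: [0.0, 0.083, 0.997, -0.0]
wrist_force: [-0.4, -0.1, 5.9]
opening: 0.366
grasp_force: 60.0
```

{"fn": "arm_command", "kwargs": {"dp": [[0,0,0.001],[0,0,0.001],[0,0,0.001],[0,0,0.001],[0,0,0.002]], "turn": [[0,0,0.23],[0,0,0],[0,0,-0.23],[0,0,0],[0,0,0]], "jaw": [0.2,0.2,0.2,0.2,0.2]}}

```text
time_s: 11.8
eef_pos: [0.4983, -0.2643, 0.1238]
eef_rot: [0.0, 0.082, 0.997, -0.0]
wrist_force: [-0.5, 1.0, 6.4]
opening: 0.364
grasp_force: 60.3
```

{"fn": "arm_command", "kwargs": {"dp": [[0,0,0.001],[0,0,0.001],[0,0,0.001],[0,0,0.001],[0,0,0.002]], "turn": [[0,0,0.26],[0,0,0],[0,0,-0.26],[0,0,0],[0,0,0]], "jaw": [0.2,0.2,0.2,0.2,0.2]}}

```text
time_s: 12.42
eef_pos: [0.4982, -0.2642, 0.1231]
eef_rot: [0.0, 0.082, 0.997, -0.0]
wrist_force: [-0.4, 1.5, 5.3]
opening: 0.364
grasp_force: 60.2
```

{"fn": "arm_command", "kwargs": {"dp": [[0,0,0.001],[0,0,0.001],[0,0,0.001],[0,0,0.001],[0,0,0.002]], "turn": [[0,0,0.26],[0,0,0],[0,0,-0.26],[0,0,0],[0,0,0]], "jaw": [0.2,0.2,0.2,0.2,0.2]}}

```text
time_s: 13.05
eef_pos: [0.498, -0.264, 0.1218]
eef_rot: [-0.0, 0.081, 0.997, 0.0]
wrist_force: [0.5, -0.1, 0.2]
opening: 0.363
grasp_force: 59.6
```

{"fn": "arm_command", "kwargs": {"dp": [[0,0,0.001],[0,0,0.001],[0,0,0.001],[0,0,0.001],[0,0,0.002]], "turn": [[0,0,0.26],[0,0,0],[0,0,-0.26],[0,0,0],[0,0,0]], "jaw": [0.2,0.2,0.2,0.2,0.2]}}

```text
time_s: 13.68
eef_pos: [0.4979, -0.2638, 0.1214]
eef_rot: [-0.0, 0.081, 0.997, 0.0]
wrist_force: [0.9, 0.4, -0.1]
opening: 0.362
grasp_force: 59.6
```

The first pins are past, so I'll go on to the second pair.

{"fn": "arm_command", "kwargs": {"dp": [[0,0,0.002],[0,0,0.004],[0,0,0.004]], "turn": [[0,0,0],[0,0,0],[0,0,0]], "jaw": [0.2,0.2,0.2]}}

```text
time_s: 14.05
eef_pos: [0.4979, -0.2641, 0.1208]
eef_rot: [-0.0, 0.083, 0.997, 0.0]
wrist_force: [0.9, 1.1, 1.1]
opening: 0.364
grasp_force: 59.6
```

{"fn": "arm_command", "kwargs": {"dp": [[0,0,0.002],[0,0,0.003],[0,0,0.003],[0,0,0.003],[0,0,0.003]], "turn": [[0,0,0.26],[0,0,0],[0,0,-0.26],[0,0,0],[0,0,0]], "jaw": [0.2,0.2,0.2,0.2,0.2]}}

```text
time_s: 14.68
eef_pos: [0.498, -0.2643, 0.1203]
eef_rot: [0.0, 0.083, 0.997, -0.0]
wrist_force: [0.2, 0.0, 1.4]
opening: 0.363
grasp_force: 59.8
```

{"fn": "arm_command", "kwargs": {"dp": [[0,0,0.001],[0,0,0.001],[0,0,0.001],[0,0,0.001],[0,0,0.002]], "turn": [[0,0,0.26],[0,0,0],[0,0,-0.26],[0,0,0],[0,0,0]], "jaw": [0.2,0.2,0.2,0.2,0.2]}}

```text
time_s: 15.3
eef_pos: [0.4982, -0.2644, 0.12]
eef_rot: [0.0, 0.082, 0.997, -0.0]
wrist_force: [-0.2, 0.1, 4.6]
opening: 0.36
grasp_force: 59.9
```

{"fn": "arm_command", "kwargs": {"dp": [[0,0,0.001],[0,0,0.001],[0,0,0.001],[0,0,0.001],[0,0,0.002]], "turn": [[0,0,0.26],[0,0,0],[0,0,-0.26],[0,0,0],[0,0,0]], "jaw": [0.2,0.2,0.2,0.2,0.2]}}

```text
time_s: 15.92
eef_pos: [0.4982, -0.2644, 0.1193]
eef_rot: [0.0, 0.081, 0.997, -0.0]
wrist_force: [0.9, -1.3, 3.0]
opening: 0.358
grasp_force: 59.8
```

{"fn": "arm_command", "kwargs": {"dp": [[0,0,0.001],[0,0,0.001],[0,0,0.001],[0,0,0.001],[0,0,0.002]], "turn": [[0,0,0.26],[0,0,0],[0,0,-0.26],[0,0,0],[0,0,0]], "jaw": [0.2,0.2,0.2,0.2,0.2]}}

```text
time_s: 16.55
eef_pos: [0.4982, -0.2644, 0.1186]
eef_rot: [0.0, 0.081, 0.997, -0.0]
wrist_force: [2.0, -0.6, 2.0]
opening: 0.363
grasp_force: 59.7
```

{"fn": "arm_command", "kwargs": {"dp": [[0,0,0.001],[0,0,0.001],[0,0,0.001],[0,0,0.001],[0,0,0.002]], "turn": [[0,0,0.26],[0,0,0],[0,0,-0.26],[0,0,0],[0,0,0]], "jaw": [0.2,0.2,0.2,0.2,0.2]}}

```text
time_s: 17.18
eef_pos: [0.4978, -0.264, 0.1178]
eef_rot: [-0.0, 0.081, 0.997, 0.0]
wrist_force: [1.2, 0.5, -0.0]
opening: 0.359
grasp_force: 59.6
```

{"fn": "arm_command", "kwargs": {"dp": [[0,0,0.004],[0,0,0.008],[0,0,0.012],[0,0,0.014],[0,0,0.014]], "turn": [[0,0,0],[0,0,0],[0,0,0],[0,0,0],[0,0,0]], "jaw": [0.2,0.2,0.2,0.2,0.2]}}

```text
time_s: 17.8
eef_pos: [0.4979, -0.2641, 0.1144]
eef_rot: [-0.0, 0.083, 0.997, 0.0]
wrist_force: [0.8, -0.9, -1.8]
opening: 0.364
grasp_force: 59.6
```

{"fn": "arm_command", "kwargs": {"dp": [[0,0,0.003],[0,0,0.006],[0,0,0.006]], "turn": [[0,0,0],[0,0,0],[0,0,0]], "jaw": [0.2,0.2,0.2]}}

```text
time_s: 18.18
eef_pos: [0.4979, -0.2641, 0.1129]
eef_rot: [-0.0, 0.083, 0.997, 0.0]
wrist_force: [1.0, 0.5, 0.0]
opening: 0.364
grasp_force: 59.6
```

{"fn": "arm_command", "kwargs": {"dp": [[0,0,0.002],[0,0,0.004],[0,0,0.004]], "turn": [[0,0,0],[0,0,0],[0,0,0]], "jaw": [0.2,0.2,0.2]}}

```text
time_s: 18.55
eef_pos: [0.4981, -0.2642, 0.1123]
eef_rot: [0.0, 0.083, 0.997, -0.0]
wrist_force: [0.5, 1.5, 2.5]
opening: 0.363
grasp_force: 59.9
```

{"fn": "arm_command", "kwargs": {"dp": [[0,0,0.002],[0,0,0.002],[0,0,0.002]], "turn": [[0,0,0],[0,0,0],[0,0,0]], "jaw": [0.2,0.2,0.2]}}

```text
time_s: 18.92
eef_pos: [0.4982, -0.2642, 0.1121]
eef_rot: [0.0, 0.083, 0.997, -0.0]
wrist_force: [0.4, 0.5, 6.3]
opening: 0.362
grasp_force: 60.4
```

The key is home: the tip is on the floor at 6 N. Now I'll turn it clockwise.

{"fn": "arm_command", "kwargs": {"dp": [[0,0,0],[0,0,0],[0,0,0],[0,0,0],[0,0,0]], "turn": [[0,0,0.2],[0,0,0.4],[0,0,0.6],[0,0,0.8],[0,0,1]], "jaw": [0.2,0.2,0.2,0.2,0.2]}}

```text
time_s: 19.55
eef_pos: [0.4982, -0.2646, 0.1121]
eef_rot: [0.0, 0.34, 0.94, -0.0]
wrist_force: [-0.8, -0.3, 4.8]
opening: 0.368
grasp_force: 60.2
```

```bash
python3 -c "
from h import *
o=get_obs();print(o['time_s'],yaw(),o['q'],o['torque'],o['wrist_force'])"
```

```text
19.55 -0.6935295591698185 [-6.98301653e-01  2.92024428e-01  1.73165795e+00 -4.64548105e-04
  1.11685315e+00 -1.57536515e+00] [-0.05219651  0.02027408  0.11483706] [-0.83160707 -0.33248954  4.83787064]
```

{"fn": "arm_command", "kwargs": {"dp": [[0,0,0],[0,0,0],[0,0,0],[0,0,0],[0,0,0]], "turn": [[0,0,0.2],[0,0,0.4],[0,0,0.6],[0,0,0.8],[0,0,1]], "jaw": [0.2,0.2,0.2,0.2,0.2]}}

```text
time_s: 20.18
eef_pos: [0.4981, -0.2647, 0.1122]
eef_rot: [0.0, 0.572, 0.821, -0.0]
wrist_force: [-1.1, -1.0, 5.4]
opening: 0.361
grasp_force: 60.2
```

{"fn": "arm_command", "kwargs": {"dp": [[0,0,0],[0,0,0],[0,0,0],[0,0,0],[0,0,0]], "turn": [[0,0,0.2],[0,0,0.4],[0,0,0.6],[0,0,0.8],[0,0,1]], "jaw": [0.2,0.2,0.2,0.2,0.2]}}

```text
time_s: 20.8
eef_pos: [0.4979, -0.2649, 0.1122]
eef_rot: [0.001, 0.764, 0.645, -0.001]
wrist_force: [-1.2, -0.8, 5.0]
opening: 0.362
grasp_force: 60.2
```

```bash
python3 -c "
from h import *
o=get_obs();print(o['time_s'],yaw(),o['eef_pos'],o['torque'],o['wrist_force'],o['q'][5])"
```

```text
20.8 -1.7404867810940186 [ 0.49790396 -0.2648632   0.11215704] [-0.30191446  0.30453013  0.20839837] [-1.17179497 -0.76726883  4.99587886] -0.5283492365433514
```

{"fn": "arm_command", "kwargs": {"dp": [[0,0,0],[0,0,0],[0,0,0]], "turn": [[0,0,0.1],[0,0,0.2],[0,0,0.2]], "jaw": [0.2,0.2,0.2]}}

```text
time_s: 21.18
eef_pos: [0.4979, -0.2649, 0.1122]
eef_rot: [0.001, 0.796, 0.605, -0.001]
wrist_force: [-1.6, 0.1, 5.2]
opening: 0.359
grasp_force: 60.2
```

```bash
python3 -c "
from h import *
o=get_obs();print(o['time_s'],yaw(),o['eef_pos'],o['torque'],o['wrist_force'])"
```

```text
21.175 -1.8423642290920426 [ 0.4978824  -0.26485198  0.11215021] [-0.233505    0.38352657  0.17749772] [-1.60109035  0.14881854  5.23745573]
```

{"fn": "arm_command", "kwargs": {"dp": [[0,0,0],[0,0,0],[0,0,0]], "turn": [[0,0,0.05],[0,0,0.1],[0,0,0.1]], "jaw": [0.2,0.2,0.2]}}

```text
time_s: 21.55
eef_pos: [0.4978, -0.2648, 0.1121]
eef_rot: [0.0, 0.812, 0.584, -0.001]
wrist_force: [-2.9, -1.1, 5.3]
opening: 0.365
grasp_force: 60.2
```

```bash
python3 -c "
from h import *
o=get_obs();print(o['time_s'],yaw(),o['eef_pos'],o['torque'],o['wrist_force'])"
```

```text
21.55 -1.8943593182207497 [ 0.49784838 -0.26481784  0.11214581] [-0.21747942  0.32191823  0.15291461] [-2.86288017 -1.1439521   5.33360498]
```

{"fn": "arm_command", "kwargs": {"dp": [[0,0,0],[0,0,0],[0,0,0]], "turn": [[0,0,0.05],[0,0,0.1],[0,0,0.1]], "jaw": [0.2,0.2,0.2]}}

```text
time_s: 21.92
eef_pos: [0.4978, -0.2648, 0.1121]
eef_rot: [0.0, 0.827, 0.563, -0.001]
wrist_force: [-1.9, -0.5, 5.6]
opening: 0.358
grasp_force: 60.3
```

Run:
```python
from h import *
o=get_obs();print(o['time_s'],yaw(),o['eef_pos'],o['torque'],o['wrist_force'])
s=camera('scene');o=np.zeros((600,800,3),np.uint8)
o[:,:]=cv2.resize(s[80:305,120:420],(800,600))
cv2.imwrite('pics/s6.png',o);w=camera('wrist');cv2.imwrite('pics/w6.png',w)
```

```text
21.925 -1.9467024132545478 [ 0.49784634 -0.26483361  0.11213785] [-0.20227762  0.42418523  0.16411002] [-1.92988366 -0.54381524  5.56855329]
```

View pics/s6.png

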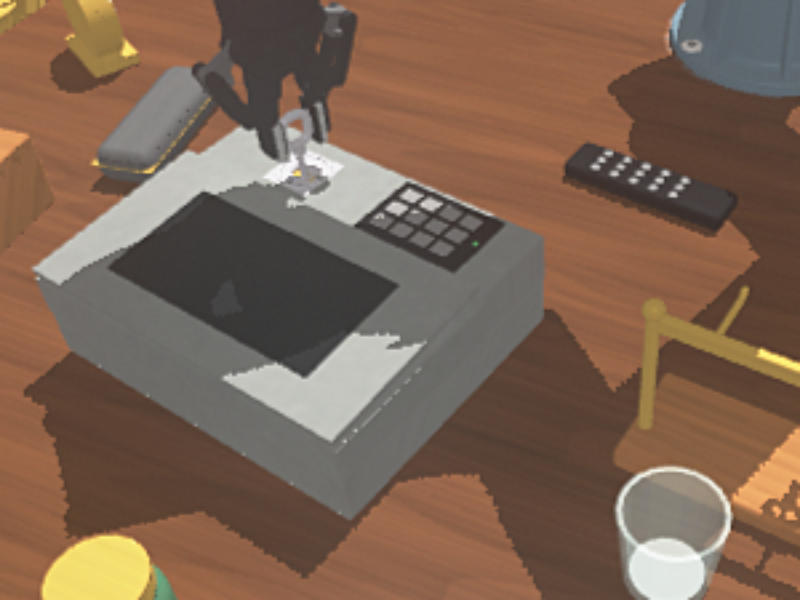

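The key is gripped in the lock, but I can't tell from this view whether the lid has lifted. I'll compare the wrist view and the scene from before.

Run:
```python
import cv2,numpy as np
a=cv2.imread('pics/s4.png')[105:255,120:335];from bench import *
b=camera('scene')[105:255,120:335];w=cv2.imread('pics/w6.png')
o=np.zeros((600,800,3),np.uint8);o[:280,:400]=cv2.resize(a,(400,280));o[:280,400:]=cv2.resize(b,(400,280))
o[290:590,:480]=cv2.resize(w,(480,300));o[290:590,490:790]=cv2.resize(w[190:310,260:380],(300,300))
cv2.imwrite('pics/c6.png',o)
```

```text
(no output)
```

View pics/c6.png

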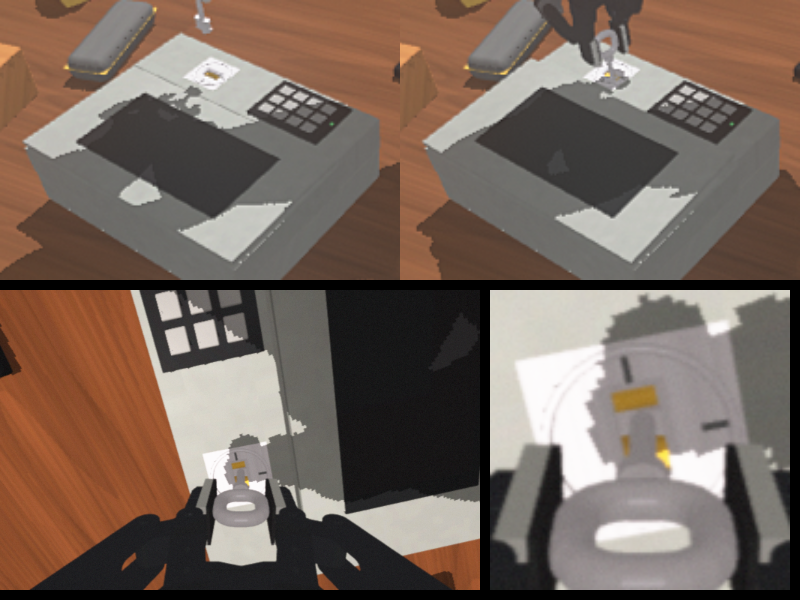

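The lid's front edge has risen: a step now shows along the strip, and the window has moved up by about 6 px. I'll check that the cylinder is on its stop by turning slightly further and watching the torque.

{"fn": "arm_command", "kwargs": {"dp": [[0,0,0],[0,0,0],[0,0,0]], "turn": [[0,0,0.05],[0,0,0.1],[0,0,0.1]], "jaw": [0.2,0.2,0.2]}}

```text
time_s: 22.45
eef_pos: [0.4979, -0.2648, 0.1121]
eef_rot: [0.001, 0.841, 0.541, -0.001]
wrist_force: [-1.4, -1.4, 5.6]
opening: 0.364
grasp_force: 60.2
```

Run:
```python
from h import *
t=[]
for i in range(6): o=get_obs();t.append([*o['torque'],*o['wrist_force'],o['joint_efforts'][5],yaw()]);camera('top')
print(np.round(np.mean(t,0),3),np.round(np.std(t,0),3))
```

```text
[-0.246  0.343  0.48  -1.439 -0.879  5.217  0.527 -1.998] [0.022 0.039 0.014 0.343 0.344 0.36  0.039 0.   ]
```

The torque jumped to 0.48 Nm, so the cylinder is on its stop with the key home and gripped. I'm handing in.

```bash
python3 -c "
from bench import *
print(hand_in())"
```

```text
the job is handed in; nothing more can be done
None
```

The safe's key is fully home in the lock and held, still gripped, a quarter turn clockwise against the stop, with the lid released. The other two keys and the glass were not touched, and I handed in at about 23 s of the 51 s limit; the hand-in gave no verdict.

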